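# Close the filter holder and hold it pressed

### The job

Find the cover that belongs to the filter holder's lower half (same outline, holes where the dowels stand), set it on the two dowels and press it down against the spring of the seal until the two halves meet face to face. Finish while still holding it pressed shut with the gripper: do not let go. Leave the other two covers and everything else on the bench where they are.

Things in the scene. Friction and masses are not known exactly. Their poses are not given: they have to be found in the camera images.
- base_face (a point): Lower half of the filter holder, fixed to the bench: white plastic block 60 mm (x) x 130 mm (y) x 30 mm tall. The point is the centre of its flat top face, z up. Two steel dowels stand on the face at y = -48 and +48 mm, x = 0. A steel outlet stub 10 mm thick sticks out 18 mm from the middle of its +x side.
- dowel0 (a point): Tip of the lower half's dowel at its y = -48 mm. Each dowel is 8 mm thick and rises 24 mm above the face, the top 6 mm tapered to 3 mm.
- dowel1 (a point): Tip of the other dowel, alike, at y = +48 mm.
- seal (a joint): The lower half's round black seal (46 mm across, at the centre of its face): how far it is pushed down, m. 0 = free, 6 mm proud of the face; 0.006 = level with it, the halves touching. Its spring pushes up with 5 N at 0 and 11 N at 0.006; the cover's own weight does not push it down.
- long_cover_mid (a point): The matching cover, loose: white plate 60 (x) x 130 (y) x 16 mm lying flat, two through holes 11 mm wide at y = -48 and +48 mm, and on top an upright grip bar 20 (x) x 50 (y) mm, 44 mm tall; total height 60. Point: centre line, 30 mm above the underside. 0.18 to 0.35 kg. Fits either way round (half turn). The point is 36 mm above the lower half's face when resting on the free seal, 30 mm when closed.
- short_cover_mid (a point): A cover that does not fit, loose: white plate 60 x 96 x 16 mm, holes 68 mm apart, and on top an upright grip bar 20 (x) x 50 (y) mm, 44 mm tall; total height 60. Point: centre line, 30 mm above the underside. 
- round_cover_mid (a point): A cover that does not fit, loose: white round plate 94 mm across, 16 mm thick, and on top an upright grip bar 20 (x) x 50 (y) mm, 44 mm tall; total height 60. Point: centre line, 30 mm above the underside. 
- tube_block: Bystander, loose: white foam block 84 x 84 x 35 mm with red-capped tubes, 95 mm tall in all. Origin: centre of the underside.
- dish: Bystander, loose: shallow glass dish with lid, 62 mm across, 15 mm tall. Origin: centre of the underside.
- tweezers: Bystander, loose: steel tweezers lying flat along the body's y, about 120 mm long, 6 mm tall. Origin: middle, on the bench.
- beaker: Bystander, loose: glass beaker 70 mm across, 75 mm tall. Origin: centre of the underside.
- reagent: Bystander, loose: amber jar 56 mm across, 110 mm tall. Origin: centre of the underside.
- tip_box: Bystander, loose: box of pipette tips 87 x 122 x 65 mm. Origin: centre of the underside.
Things that resemble listed ones, but are neither listed nor needed, are in the scene too. What is shaped like the part that bears long_cover_mid but purple or turquoise is not meant.

How it is judged (in metres and radians):
On the way:
1. the long cover sits on both dowels (horizontal distance between long_cover_mid and base_face below 0.0035 m and angle between the y axis of long_cover_mid and the y axis of base_face, either way round below 0.07 rad and angle between long_cover_mid's own z axis and vertical below 0.06 rad and z of long_cover_mid in the frame of base_face below 0.045 m), for 0.2 s.
At the end, for the whole second after the job is handed in: The long cover lies on both dowels, centred within 3.5 mm and in line within 0.07 rad (either way round), level within 0.06 rad, gap to the lower half under 1.8 mm, seal pushed down more than 4.2 mm, and the gripper's fingers still press on or grip the cover with more than 3 N (horizontal distance between long_cover_mid and base_face below 0.0035 m and angle between the y axis of long_cover_mid and the y axis of base_face, either way round below 0.07 rad and angle between long_cover_mid's own z axis and vertical below 0.06 rad and z of long_cover_mid in the frame of base_face between 0.026 and 0.0318 m and value of joint seal above 0.0042 m and contact force between the fingers and long_cover above 3 N); the arm keeps its last pose, push and grip.
It fails at once if another cover or a bystander is moved more than 30 mm (distance of any of short_cover_mid, round_cover_mid, tube_block, dish, tweezers, beaker, reagent, tip_box from where it was at the start of the episode above 0.03 m).
It fails at once if another cover or a bystander is tipped over (angle between any of short_cover_mid, round_cover_mid, tube_block, dish, tweezers, beaker, reagent, tip_box's own z axis and vertical above 0.5 rad).
It also fails if it takes over 42 s, if anything falls off the work surface, if the arm or the gripper's body presses on something with over 40 N, if the wrist force passes 120 N, or if a joint passes its speed limit or range.

### The arm

A 6-joint arm with a two-finger parallel gripper is mounted at the origin on the work surface. World frame = base frame: x ahead of the robot, y to its left, z up, the work surface at z = 0. Lengths are in mm, angles in rad, forces in N, time in s.
With the tool pointing down it reaches from about 350 to 975 mm from the base axis. Payload 7.1 kg.
Tool frame: the origin (TCP) lies between the finger pads; the fingertips stand 19 mm ahead of it and the grasp point (between the pads) is the TCP; y points along the fingers, z is the direction in which the jaws open and shut, and the axes are right-handed (so a half turn about y gives the same grasp; the last joint's range is limited). The gripper opens to 88 mm and grips with 3 to 60 N. Pads are 20 mm wide; open, the fingers measure 115 mm over their backs; the gripper's body (75 mm by 178 mm) begins 61 mm behind the grasp point.
Start: joints at [1.229, 0.423, 1.63, -0, 1.089, -0.019], TCP at [198.233, 592.713, 241.675] pointing down, gripper open.
Joint ranges: [-3, 3], [-0.9, 2.11], [0.09, 2.58], [-1.31, 4.45], [0.11, 2.69], [-2.54, 2.54]. Speed limits (rad/s): [2.39, 2.39, 3.01, 3.14, 3.14, 3.14].

### API

Orientations are given as a rotation vector (axis times angle).
In Python, from workcell import ctrl gives the robot as it stands.
- The arm moves only by the tool servo_tool, never from a script. Its argument "moves" is text: rows parted by semicolons, each of 6 numbers parted by spaces: the shift along the world's x, y, z in m, then the turn, a rotation vector about the world's x, y, z in degrees. A call has 1 to 8 rows; each row is the pose to reach, as a shift and turn from the pose commanded when the call began; what a row does not reach only later rows make up. A row lasts 1/8 s, in which the tool goes at most 62.5 mm and 10.7 degrees, less where a joint would pass 70% of its speed; a pose out of reach is approached as far as the arm can. A call with a gripper value outside its range is refused whole. "hand" is the closure in counts, from 0 (fully open) to 255 (shut), set as the call begins (left out, the last holds). The fingers move at their own pace and stop on an object; the grip force is fixed at half the most. Time passes only in rows, so rows that repeat a pose let the fingers close. It gives the time, the measured TCP pose, the force and the opening at its end, in the units of the state.
- ctrl.get_obs(): the state, without advancing time (a new reading comes with each control period).
- ctrl.get_image(name): name is "scene" or "top" or "wrist"; returns a dict with "pixels" (480x640x3 uint8, red, green, blue), "depth" (480x640 float32, mm along the optical axis (not along the pixel's ray), 0 where there is no reading), "vertical_fov" (degrees; the focal length in pixels is half the picture's height over the tangent of half this angle, whatever the lens; pixels are square), "cx", "cy" (the principal point, pixels), "k1" (the pictures are not rectified: a ray, as slopes to the right and down, at radius r is drawn at 1 + k1 r^2 times it, then the intrinsics apply), "xyz" and "attitude" of the camera in the world; the wrist camera has in their place "T_tool_cam" (4x4, takes a point from camera to tool coordinates, whose origin is the TCP and whose axes are the tool frame's). Camera axes: x right, y up, looking along -z (the intrinsics and any distortion apply to the point x, -y, -z); pixel columns grow to the right and rows downward; lengths in mm; the calibration is good to about 2 mm. A picture is of the moment at which its call begins: read the wrist's pose just before it.
- ctrl.close_job(): hands the job in, once; it reports no verdict.
The state is a dict: "t": time; "qpos": joint angles; "qvel": joint speeds; "joint_torque": joint torques, N m; "ee_pos": TCP position; "orientation": TCP orientation; "ft_force": force on the tool from outside, world axes, zero at the start; "moment": the same for the moment, N m; "width": finger opening in mm.
Only numpy, scipy, OpenCV 4.12 (cv2) and the standard library are available. Lean on these libraries where they do the work, as an engineer would, in place of code of your own. Each camera call takes 0.05 s, during which the arm holds its last target.

## Working session

There is one attempt and no reset: what is moved stays moved. The work goes in short steps, Python scripts to look and compute and a tool call to move; the robot and the scene stay as the last step left them, time stands still between calls to the robot, and variables do not carry over. Pictures are saved under pics/ and viewed, and the job is handed in when it is done.

Besides the shell and the picture viewer there is one more tool, called as name(argument=value, ...), one argument or row to a line, values as JSON. servo_tool: Moves the arm, as the interface text tells. Its arguments: {"type":"object","properties":{"moves":{"type":"string"},"hand":{"type":"number"}},"required":["moves"]}

```bash
ls; mkdir -p pics; python3 - <<'E'
from workcell import ctrl
import cv2,numpy as np
print(ctrl.get_obs())
for n in("scene","top","wrist"):
    i=ctrl.get_image(n); np.savez(f"pics/{n}0.npz",**{k:v for k,v in i.items()})
    cv2.imwrite(f"pics/{n}0.png",i["pixels"][:,:,::-1]); print(n,{k:v for k,v in i.items() if k not in("pixels","depth")})
E
```

```text
pics
{'t': 0.0, 'qpos': array([ 1.22899657e+00,  4.23796771e-01,  1.63069044e+00,  4.74565570e-06,
        1.08857865e+00, -1.90126580e-02]), 'qvel': array([-0.00076654,  0.00048794,  0.00140271,  0.00045776,  0.00076195,
        0.00026895]), 'joint_torque': array([-1.37613693e-03, -5.44625258e+01, -2.73664784e+01,  6.42876187e-02,
        2.25955714e-02, -1.43821590e-04]), 'ee_pos': array([198.06404272, 592.23671419, 240.92900961]), 'orientation': array([-1.55736277,  0.25358113, -0.25315783]), 'ft_force': array([ 0.46418797, -0.37826857,  0.76008525]), 'moment': array([0.00840748, 0.02692779, 0.0072622 ]), 'width': 87.91493137648993}
scene {'vertical_fov': 50.2324341985397, 'cx': 319.04758608852165, 'cy': 240.23400672427266, 'k1': -0.0032890559252092898, 'xyz': array([1323.55821708,  339.58427953,  723.51337768]), 'attitude': array([0.57651465, 0.93423723, 1.83164697])}
top {'vertical_fov': 54.49326496539384, 'cx': 322.3755213203966, 'cy': 233.80955081639047, 'k1': -0.025213523868336064, 'xyz': array([ 362.39652076,  -62.97981624, 1041.85966023]), 'attitude': array([ 0.16360416, -0.11095742, -1.55106932])}
wrist {'vertical_fov': 59.500383772169556, 'cx': 322.4174316004218, 'cy': 242.21038792875297, 'k1': -0.004241659646466689, 'T_tool_cam': array([[ 7.50704008e-04, -9.68239361e-01, -2.50023949e-01,
        -6.76190292e+01],
       [ 3.65666271e-04,  2.50024269e-01, -9.68239501e-01,
        -1.43204875e+02],
       [ 9.99999651e-01,  6.35435949e-04,  5.41746697e-04,
        -1.00215067e-01],
       [ 0.00000000e+00,  0.00000000e+00,  0.00000000e+00,
         1.00000000e+00]])}
```

View pics/scene0.png

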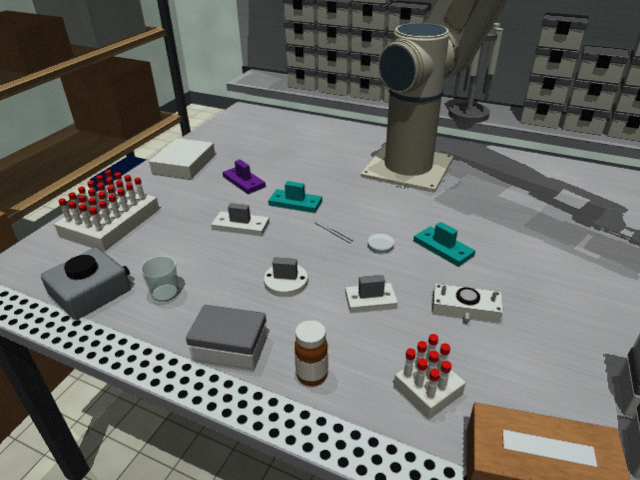

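View pics/top0.png

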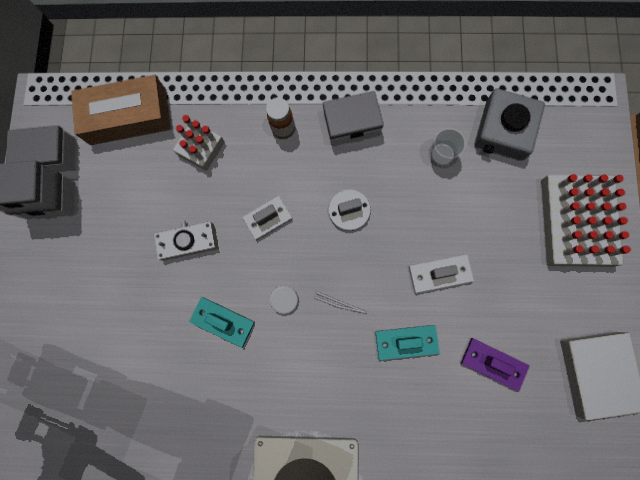

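View pics/wrist0.png

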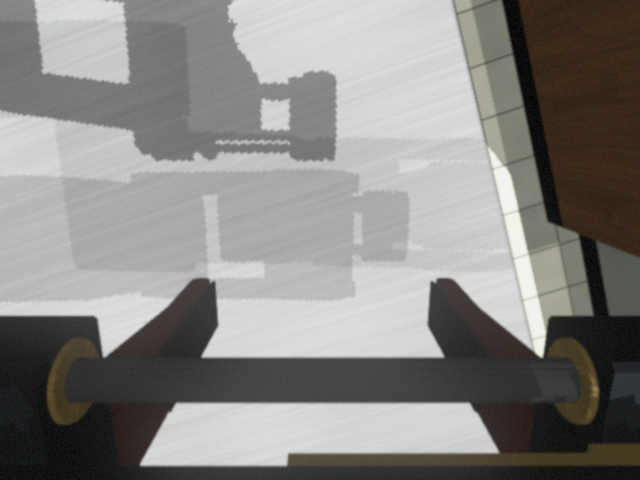

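The long cover is the white plate at (441,273) in the top view. The lower half is at (185,240), with its seal and dowels. The short and round covers are at (267,217) and (350,210). I'll measure them next.

```bash
cat > h.py <<'E'
import numpy as np,cv2
from scipy.spatial.transform import Rotation as R
def cam(i,obs=None):
    if "T_tool_cam" in i:
        T=np.eye(4);T[:3,:3]=R.from_rotvec(obs["orientation"]).as_matrix();T[:3,3]=obs["ee_pos"]
        return T@i["T_tool_cam"]
    T=np.eye(4);T[:3,:3]=R.from_rotvec(i["attitude"]).as_matrix();T[:3,3]=i["xyz"];return T
def rays(i,uv):
    f=240/np.tan(np.radians(float(i["vertical_fov"]))/2)
    K=np.array([[f,0,i["cx"]],[0,f,i["cy"]],[0,0,1]],float)
    p=(np.asarray(uv,float).reshape(-1,2)-[K[0,2],K[1,2]])/f
    s=p.copy()
    for _ in range(10): s=p/(1+float(i["k1"])*(s**2).sum(1,keepdims=True))
    return np.c_[s[:,0],-s[:,1],-np.ones(len(s))]
def onplane(i,T,uv,z):
    d=rays(i,uv)@T[:3,:3].T; o=T[:3,3]
    return o+d*((z-o[2])/d[:,2])[:,None]
def cloud(i,T):
    v,u=np.mgrid[0:480,0:640]; uv=np.c_[u.ravel(),v.ravel()]
    d=rays(i,uv)*i["depth"].reshape(-1,1)
    return (d@T[:3,:3].T+T[:3,3]).reshape(480,640,3)
E
python3 - <<'E'
from h import *
i=dict(np.load("pics/top0.npz")); T=cam(i); P=cloud(i,T)
print(P[400,300],P[300,450])
hsv=cv2.cvtColor(i["pixels"],cv2.COLOR_RGB2HSV)
for nm,(u,v),lo,hi in (("long",(441,273),10,22),("base",(185,240),24,36),("short",(267,217),10,22),("round",(350,210),10,22)):
    m=np.zeros((480,640),np.uint8); w=40
    sl=np.s_[v-w:v+w,u-w:u+w]; z=P[sl][...,2]
    m[sl]=((z>lo)&(z<hi)&(i["depth"][sl]>0)); 
    n,l,st,c=cv2.connectedComponentsWithStats(m); k=1+st[1:,4].argmax()
    q=P[l==k]; r=cv2.minAreaRect(q[:,:2].astype(np.float32)); print(nm,st[k,4],np.round(np.median(q[:,2]),1),r)
    b=np.zeros((480,640),bool); b[sl]=(z>52)&(z<68)
    if b.sum()>5: q=P[b]; print("  bar",b.sum(),np.median(q[:,2]),cv2.minAreaRect(q[:,:2].astype(np.float32)))
c=cv2.resize(i["pixels"][180:320,130:500,::-1],None,fx=2.1,fy=2.1,interpolation=3);cv2.imwrite("pics/crop.png",c)
E
```

```text
[ 1.83813245e+02  1.53099339e+01 -9.19838080e-02] [ 402.1701478  -310.39458356   -1.68598973]
long 1316 15.2 ((460.2795104980469, -289.04656982421875), (59.98408126831055, 131.226806640625), 12.08556842803955)
  bar 232 58.708885952953324 ((459.9876708984375, -288.3833312988281), (20.074493408203125, 50.04623031616211), 11.990276336669922)
base 1375 29.9 ((524.4523315429688, 282.0279846191406), (61.27033615112305, 131.69134521484375), 13.172528266906738)
  bar 8 54.923065855933885 ((523.7415161132812, 280.69671630859375), (2.9921951293945312, 99.86125946044922), 12.420370101928711)
short 793 15.5 ((581.4695434570312, 99.65607452392578), (62.38637924194336, 96.32518005371094), 32.77334213256836)
  bar 214 58.80844666033255 ((581.1172485351562, 99.46792602539062), (20.52322006225586, 49.42600631713867), 32.07261657714844)
round 1035 15.3 ((601.6463623046875, -85.782470703125), (90.56281280517578, 93.49034118652344), 89.9286117553711)
  bar 216 58.77440076741317 ((601.8397827148438, -85.86595153808594), (20.8881778717041, 49.52019119262695), 17.638839721679688)
```

View pics/crop.png

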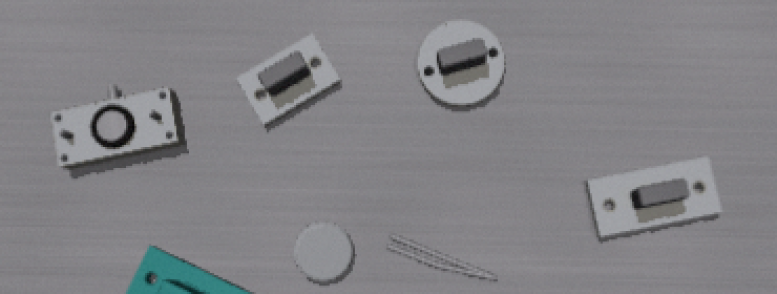

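```bash
python3 - <<'E'
from h import *
print(R.from_rotvec([-1.55736277,  0.25358113, -0.25315783]).as_matrix().round(4))
i=dict(np.load("pics/top0.npz")); T=cam(i); P=cloud(i,T)
for nm,x,y,r in(("beaker",445,148,25),("jar",281,118,30),("tubes",198,140,30),("box",352,118,35),("dish",284,300,18),("tweez",340,302,1)):
    q=P[y-r:y+r,x-r:x+r].reshape(-1,3);q=q[q[:,2]>5]; print(nm,q.min(0).round(),q.max(0).round()) if len(q) else 0
E
```

```text
[[ 9.484e-01 -5.000e-04  3.172e-01]
 [-3.172e-01 -1.400e-03  9.484e-01]
 [-0.000e+00 -1.000e+00 -1.500e-03]]
beaker [ 362. -334.    5.] [ 771.  -63. 1042.]
jar [362. -63.   5.] [ 900.  132. 1042.]
tubes [362. -63.   5.] [ 844.  351. 1042.]
box [ 362. -160.    5.] [ 914.  -10. 1042.]
dish [361. -63.   5.] [ 428.   86. 1042.]
tweez [396. -66.   6.] [396. -66.   6.]
```

servo_tool(
  moves="0.054 -0.027 0 0 0 -7.4; 0.105 -0.058 0 0 0 -14.8; 0.152 -0.093 0 0 0 -22.2; 0.195 -0.133 0 0 0 -29.6; 0.234 -0.176 0 0 0 -37; 0.268 -0.223 0 0 0 -44.4; 0.297 -0.272 0 0 0 -51.8; 0.326 -0.311 0 0 0 -58.7",
  hand=0,
)

```text
t: 1.15
ee_pos: [524.8, 279.7, 241.4]
orientation: [-1.305, 1.047, -1.046]
ft_force: [0.9, 0.3, 0.5]
width: 87.9
```

servo_tool(
  moves="0 0 0 0 0 0; 0 0 0 0 0 0; 0 0 0 0 0 0",
)

```text
t: 1.52
ee_pos: [523.5, 282.7, 241.5]
orientation: [-1.308, 1.042, -1.041]
ft_force: [-0.8, -0.9, -0.1]
width: 87.7
```

```bash
cat > snap.py <<'E'
import sys
from h import *
from workcell import ctrl
o=ctrl.get_obs(); i=ctrl.get_image("wrist"); n=sys.argv[1]
np.savez(f"pics/{n}.npz",ee_pos=o["ee_pos"],orientation=o["orientation"],**i)
cv2.imwrite(f"pics/{n}.png",i["pixels"][:,:,::-1])
M=R.from_rotvec(o["orientation"]).as_matrix()
print(o["t"],o["ee_pos"],"yaw",np.degrees(np.arctan2(M[1,2],M[0,2])),M[2].round(4),o["ft_force"].round(2),o["width"],o["qpos"].round(3))
E
python3 snap.py w1
```

```text
1.525 [523.48810788 282.71148309 241.54671603] yaw 12.92461751218618 [-1.e-04 -1.e+00 -3.e-04] [-0.75 -0.93 -0.1 ] 87.73314236881251 [0.475 0.38  1.698 0.    1.064 0.249]
```

View pics/w1.png

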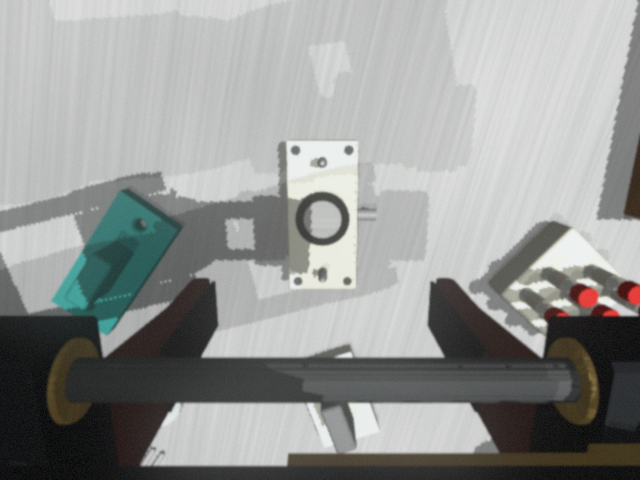

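The wrist view shows all of the lower half. The seal is at (322,218), the dowels near (320,162) and (321,273), and the stub points right at (366,214). I'll refine the pose from this.

```bash
cat > base.py <<'E'
import sys
from h import *
i=dict(np.load(f"pics/{sys.argv[1]}.npz")); T=cam(i,i); P=cloud(i,T)
u0,u1,v0,v1=map(int,sys.argv[2:6]); lo,hi=map(float,sys.argv[6:8])
m=np.zeros((480,640),np.uint8); sl=np.s_[v0:v1,u0:u1]; z=P[sl][...,2]
m[sl]=(z>lo)&(z<hi)
n,l,st,c=cv2.connectedComponentsWithStats(m);k=1+st[1:,4].argmax()
print("face",np.median(P[l==k][:,2]),cv2.minAreaRect(P[l==k][:,:2].astype(np.float32)))
# pixel contour, rays onto plane
uv=np.argwhere(l==k)[:,::-1]; zz=(float(sys.argv[8]))
print("plane",cv2.minAreaRect(onplane(i,T,uv,zz)[:,:2].astype(np.float32)))
h=np.zeros_like(m); h[sl]=(z>float(sys.argv[9])); n,l,st,c=cv2.connectedComponentsWithStats(h)
for k in range(1,n):
    q=P[l==k]; print("high",st[k,4],c[k].round(1),q.mean(0).round(2),q[:,2].max(),cv2.minAreaRect(q[:,:2].astype(np.float32)))
g=cv2.cvtColor(i["pixels"],cv2.COLOR_RGB2GRAY)
b=np.zeros_like(m); b[sl]=(g[sl]<70)&(np.abs(z-36)<6); n,l,st,c=cv2.connectedComponentsWithStats(b); k=1+st[1:,4].argmax()
cs,_=cv2.findContours((l==k).astype(np.uint8),0,2); cc=max(cs,key=len); (ec,ax,an)=cv2.fitEllipse(cc); print("seal",ec,ax,onplane(i,T,[ec],zz+6))
E
python3 base.py w1 275 385 130 300 24 33 30 42
```

```text
face 30.259971678699685 ((523.8507690429688, 280.21435546875), (60.16960525512695, 128.98712158203125), 12.967019081115723)
plane ((523.8328247070312, 280.4696960449219), (59.78976058959961, 128.4744415283203), 12.999731063842773)
high 1 [383. 135.] [508.63 348.74 384.76] 384.75897067406146 ((508.6270446777344, 348.73980712890625), (0.0, 0.0), 0.0)
high 1 [296. 137.] [508.63 348.74 384.76] 384.75897067406146 ((508.6270446777344, 348.73980712890625), (0.0, 0.0), 0.0)
high 1 [348. 137.] [508.63 348.74 384.76] 384.75897067406146 ((508.6270446777344, 348.73980712890625), (0.0, 0.0), 0.0)
high 1 [283. 138.] [508.63 348.74 384.76] 384.75897067406146 ((508.6270446777344, 348.73980712890625), (0.0, 0.0), 0.0)
high 2 [343.5 139. ] [508.63 348.74 384.76] 384.75897067406146 ((508.6270446777344, 348.73980712890625), (0.0, 0.0), 0.0)
high 1 [308. 142.] [508.63 348.74 384.76] 384.75897067406146 ((508.6270446777344, 348.73980712890625), (0.0, 0.0), 0.0)
high 1 [381. 144.] [508.63 348.74 384.76] 384.75897067406146 ((508.6270446777344, 348.73980712890625), (0.0, 0.0), 0.0)
high 1 [323. 146.] [508.63 
[... 6687 characters left out ...]
63 348.74 384.76] 384.75897067406146 ((508.6270446777344, 348.73980712890625), (0.0, 0.0), 0.0)
high 1 [357. 291.] [508.63 348.74 384.76] 384.75897067406146 ((508.6270446777344, 348.73980712890625), (0.0, 0.0), 0.0)
high 1 [276. 294.] [508.63 348.74 384.76] 384.75897067406146 ((508.6270446777344, 348.73980712890625), (0.0, 0.0), 0.0)
high 1 [310. 296.] [508.63 348.74 384.76] 384.75897067406146 ((508.6270446777344, 348.73980712890625), (0.0, 0.0), 0.0)
high 1 [328. 297.] [508.63 348.74 384.76] 384.75897067406146 ((508.6270446777344, 348.73980712890625), (0.0, 0.0), 0.0)
seal (312.4574279785156, 219.8933868408203) (29.00008201599121, 37.8859748840332) [[516.0176359  278.00638742  36.        ]]
```

```bash
python3 - <<'E'
from h import *
i=dict(np.load("pics/w1.npz")); T=cam(i,i); P=cloud(i,T)
c=[]
for u0,v0 in((321,162),(321,276)):
    q=P[v0-18:v0+18,u0-15:u0+15].reshape(-1,3)
    for lo,hi in((36,47),(42,60),(50,60)):
        s=q[(q[:,2]>lo)&(q[:,2]<hi)]; print(lo,len(s),s.mean(0).round(2),np.round((s.min(0)+s.max(0))/2,2))
    c.append((s[:,:2].min(0)+s[:,:2].max(0))/2)
c=np.array(c);d=c[0]-c[1];print(c.mean(0),np.hypot(*d),np.degrees(np.arctan2(-d[0],d[1])))
cv2.imwrite("pics/w1c.png",cv2.resize(i["pixels"][130:300,270:390,::-1],None,fx=3.4,fy=3.4,interpolation=cv2.INTER_CUBIC))
E
```

```text
36 6 [511.83 330.18  37.52] [512.11 329.75  38.45]
42 79 [512.99 327.39  51.22] [512.95 327.16  51.06]
50 52 [513.   327.23  52.55] [512.95 327.04  52.56]
36 33 [533.85 236.58  42.12] [534.08 235.89  41.54]
42 88 [534.24 235.07  49.54] [534.46 233.75  48.92]
50 41 [534.47 234.4   52.55] [534.24 233.9   52.98]
[523.59758048 280.4686318 ] 95.54712145666522 12.875917144911599
```

View pics/w1c.png

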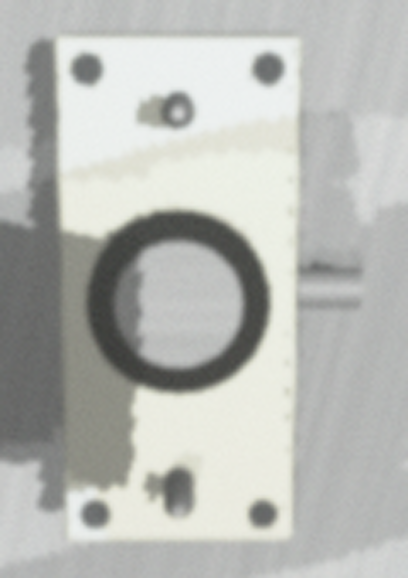

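Wrist-based base pose: centre (523.7, 280.4), yaw about 12.9°. The dowel spacing came out at 95.5 mm, against 96 given. Next I'll fly to the long cover.

servo_tool(
  moves="-0.0068 -0.061 0 0 0 -0.1; -0.0136 -0.122 0 0 0 -0.2; -0.0204 -0.183 0 0 0 -0.3; -0.0272 -0.244 0 0 0 -0.4; -0.034 -0.305 0 0 0 -0.5; -0.0408 -0.366 0 0 0 -0.6; -0.0476 -0.427 0 0 0 -0.7; -0.0544 -0.488 0 0 0 -0.8",
)

```text
t: 2.58
ee_pos: [469.8, -207.3, 242.0]
orientation: [-1.301, 1.051, -1.053]
ft_force: [0.6, 0.4, -0.5]
width: 88.1
```

servo_tool(
  moves="-0.005 -0.045 0 0 0 0; -0.0095 -0.083 0 0 0 0; -0.0095 -0.083 0 0 0 0; -0.0095 -0.083 0 0 0 0; -0.0095 -0.083 0 0 0 0",
)

```text
t: 3.2
ee_pos: [460.6, -287.9, 241.7]
orientation: [-1.302, 1.052, -1.052]
ft_force: [-0.4, -0.4, 0.1]
width: 88.3
```

```bash
python3 snap.py w2; python3 - <<'E'
from h import *
i=dict(np.load("pics/w2.npz")); T=cam(i,i); P=cloud(i,T)
w=np.zeros((480,640),bool); w[100:345,225:425]=1
for lo,hi in((10,21),(54,66)):
    m=(w&(P[...,2]>lo)&(P[...,2]<hi)).astype(np.uint8)
    n,l,st,c=cv2.connectedComponentsWithStats(m);k=1+st[1:,4].argmax();q=P[l==k]
    print(st[k],np.median(q[:,2]),cv2.minAreaRect(q[:,:2].astype(np.float32)))
E
```

```text
3.2 [ 460.61945995 -287.90464494  241.66483902] yaw 12.113113183883614 [-3.e-04 -1.e+00 -1.e-04] [-0.4  -0.42  0.08] 88.29359488084594 [-0.581  0.304  1.811  0.     1.027 -0.792]
[ 286  140   70  144 7805] 16.23645580850831 ((459.5392150878906, -290.5257263183594), (60.16806411743164, 129.92767333984375), 11.996932983398438)
[ 308  193   25   62 1528] 60.02050774402676 ((459.1526794433594, -290.16204833984375), (19.473724365234375, 49.93282699584961), 12.335304260253906)
```

View pics/w2.png

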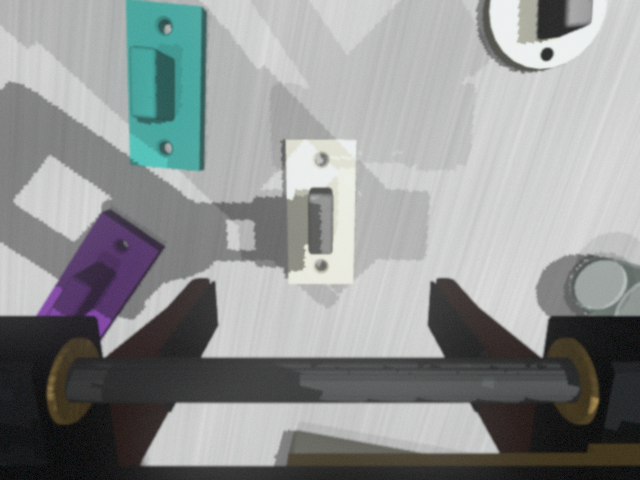

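```bash
cat > avg.py <<'E'
from h import *
from workcell import ctrl
a=[];y=[];f=[];zz=[]
for _ in range(8):
    ctrl.get_image("wrist");o=ctrl.get_obs();a.append(o["ee_pos"]);f.append(o["ft_force"]);M=R.from_rotvec(o["orientation"]).as_matrix();y.append(np.degrees(np.arctan2(M[1,2],M[0,2])));zz.append(M[2])
print(o["t"],np.mean(a,0),np.std(a,0),np.mean(y),np.std(y),np.mean(f,0),np.mean(zz,0),o["width"])
E
python3 avg.py
```

```text
3.65 [ 460.5063672  -288.74288591  241.74185405] [0.09576286 0.33617605 0.03088983] 12.055390677645118 0.0293859221013152 [0.08648258 0.02759479 0.06682783] [ 1.01864374e-05 -9.99999996e-01  5.06479295e-05] 87.81768390299355
```

servo_tool(
  moves="-0.001 -0.001 -0.05 0 0 0; -0.001 -0.001 -0.1 0 0 0; -0.001 -0.001 -0.15 0 0 0; -0.001 -0.001 -0.185 0 0 0; -0.001 -0.001 -0.201 0 0 0; -0.001 -0.001 -0.201 0 0 0; -0.001 -0.001 -0.201 0 0 0; -0.001 -0.001 -0.201 0 0 0",
)

```text
t: 4.65
ee_pos: [460.2, -290.9, 42.1]
orientation: [-1.301, 1.051, -1.056]
ft_force: [-0.6, -0.0, 0.6]
width: 87.5
```

servo_tool(
  moves="0 0 0 0 0 0; 0 0 0 0 0 0; 0 0 0 0 0 0; 0 0 0 0 0 0; 0 0 0 0 0 0; 0 0 0 0 0 0; 0 0 0 0 0 0; 0 0 0 0 0 0",
  hand=255,
)

```text
t: 5.65
ee_pos: [459.3, -290.3, 40.6]
orientation: [-1.301, 1.054, -1.053]
ft_force: [0.4, 0.0, -0.2]
width: 20.1
```

```bash
python3 avg.py;python3 snap.py w3
```

```text
6.05 [ 459.3085542  -290.27909145   40.63591473] [0.00576767 0.01216134 0.01029835] 12.004245709743133 0.001614741683425528 [ 0.03265504 -0.15534709 -0.66834227] [-3.64187881e-05 -9.99999998e-01 -4.04170745e-05] 19.878916383675772
6.05 [ 459.30272034 -290.28632446   40.64853652] yaw 12.004218245593712 [-0. -1. -0.] [ 0.15 -0.3  -0.9 ] 19.878916383675772 [-0.586  0.617  1.907 -0.     0.617 -0.795]
```

View pics/w3.png

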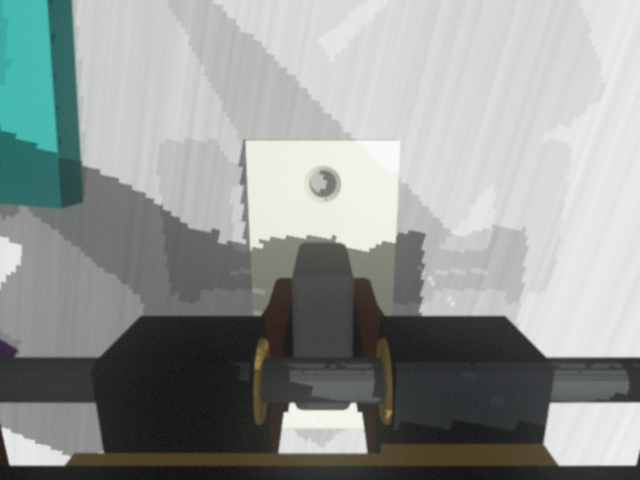

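```bash
python3 - <<'E'
from h import *
i=dict(np.load("pics/w3.npz")); T=cam(i,i)
p=onplane(i,T,[(323,183),(246,140),(400,140)],16);print(p)
M=T[:3,:3]
y=np.radians(12.0);X=np.array([np.cos(y),np.sin(y)]);Y=np.array([-np.sin(y),np.cos(y)])
for q in p: d=q[:2]-i["ee_pos"][:2]; print(d@X,d@Y)
E
```

```text
[[ 449.61822832 -242.5805272    16.        ]
 [ 416.88867439 -232.48632228   16.        ]
 [ 475.43114206 -220.08391574   16.        ]]
0.4457303367090111 48.67683024892613
-29.469901105483725 65.355309469296
30.371878500977676 65.31503023185998
```

servo_tool(
  moves="0 0 0.03 0 0 0; 0 0 0.075 0 0 0; 0 0 0.125 0 0 0; 0.003 0.03 0.16 0 0 0.1; 0.0096 0.085 0.16 0 0 0.2; 0.016 0.14 0.16 0 0 0.3; 0.022 0.195 0.16 0 0 0.4; 0.028 0.25 0.16 0 0 0.5",
)

```text
t: 7.1
ee_pos: [486.9, -38.6, 200.6]
orientation: [-1.305, 1.047, -1.047]
ft_force: [1.4, -0.2, -2.7]
width: 19.8
```

servo_tool(
  moves="0.006 0.055 0 0 0 0.1; 0.012 0.11 0 0 0 0.2; 0.018 0.165 0 0 0 0.3; 0.024 0.22 0 0 0 0.4; 0.031 0.27 0 0 0 0.4; 0.0364 0.305 0 0 0 0.4; 0.0364 0.3207 0 0 0 0.4; 0.0364 0.3207 0 0 0 0.4",
)

```text
t: 8.1
ee_pos: [523.1, 280.6, 200.2]
orientation: [-1.309, 1.041, -1.041]
ft_force: [-0.4, -0.7, -1.9]
width: 19.9
```

servo_tool(
  moves="0 0 0 0 0 0; 0 0 0 0 0 0; 0 0 0 0 0 0; 0 0 0 0 0 0",
)

```text
t: 8.6
ee_pos: [523.8, 280.0, 200.8]
orientation: [-1.307, 1.042, -1.042]
ft_force: [-0.3, -0.4, -2.3]
width: 20.1
```

```bash
python3 avg.py;python3 snap.py w4
```

```text
9.0 [523.75495973 280.33231946 200.69247032] [0.0415185  0.11411957 0.03546638] 12.898858169976574 0.010261503889984203 [-0.27531784  0.36439042 -2.45172962] [ 7.09622664e-07 -9.99999998e-01  8.03765120e-06] 20.03358975634694
9.0 [523.73495639 280.44348775 200.67471973] yaw 12.909558618460233 [ 0. -1. -0.] [-0.43  0.25 -2.57] 20.03358975634694 [ 0.472  0.428  1.731 -0.     0.983  0.246]
```

View pics/w4.png

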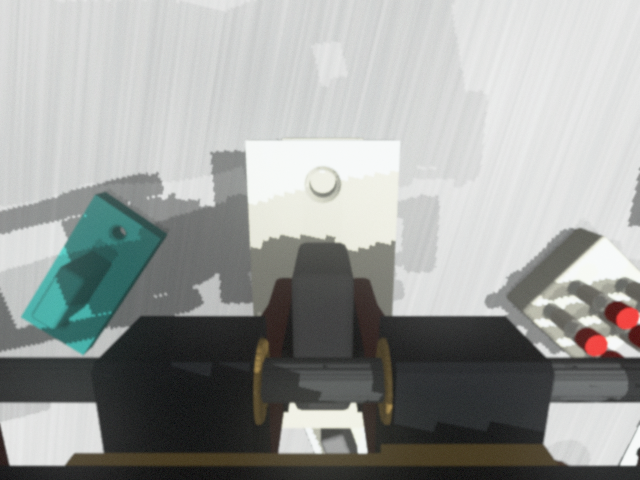

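servo_tool(
  moves="0 0 -0.03 0 0 0; 0 0 -0.06 0 0 0; 0 0 -0.085 0 0 0; 0 0 -0.1 0 0 0; 0 0 -0.102 0 0 0; 0 0 -0.102 0 0 0; 0 0 -0.102 0 0 0; 0 0 -0.102 0 0 0",
)

```text
t: 10.05
ee_pos: [524.1, 280.6, 99.5]
orientation: [-1.306, 1.041, -1.042]
ft_force: [0.4, -0.1, -2.5]
width: 20.0
```

```bash
python3 avg.py;python3 snap.py w5; python3 - <<'E'
from h import *
from workcell import ctrl
i=dict(np.load("pics/w5.npz"))
a=cv2.resize(i["pixels"][130:250,230:420,::-1],None,fx=2,fy=2,interpolation=3)
s=ctrl.get_image("scene"); np.savez("pics/s5.npz",**s)
b=cv2.resize(s["pixels"][240:340,400:540,::-1],None,fx=2.7,fy=2.4,interpolation=3)
cv2.imwrite("pics/c5.png",np.hstack([a,b[:240]]))
E
```

```text
10.45 [523.84588901 280.46134003  98.93611006] [0.10733272 0.05661481 0.21256155] 12.90450438692621 0.002433906648970194 [-0.28745643  0.0780515  -2.67632524] [-1.04262291e-04 -9.99999849e-01  3.96269228e-04] 19.948732595703486
10.45 [523.7246743  280.40509662  98.67065059] yaw 12.901573474123317 [-0. -1. -0.] [ 0.05  0.43 -2.58] 19.948732595703486 [0.472 0.571 1.781 0.    0.789 0.246]
```

View pics/c5.png

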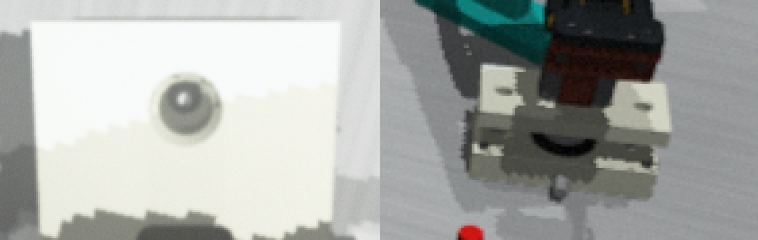

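```bash
python3 - <<'E'
from h import *
i=dict(np.load("pics/w5.npz")); T=cam(i,i)
tip=onplane(i,T,[(321.5,179.3)],54)[0];hole=onplane(i,T,[(323,183.8)],98.67-40.65+16)[0]
y=np.radians(12.9);X=np.array([np.cos(y),np.sin(y)]);Y=np.array([-np.sin(y),np.cos(y)])
print(tip,hole,(tip-hole)[:2]@X,(tip-hole)[:2]@Y)
c=cv2.resize(i["pixels"][155:215,290:355,::-1],None,fx=9,fy=9,interpolation=cv2.INTER_CUBIC);cv2.imwrite("pics/c6.png",c)
E
```

```text
[512.80493475 327.19432737  54.        ] [513.36143483 327.63887007  74.02      ] -0.6416988974852851 -0.3090842646257228
```

View pics/c6.png

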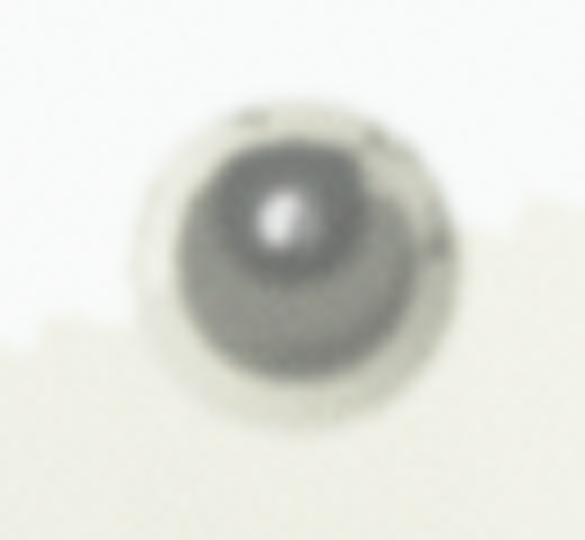

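servo_tool(
  moves="-0.0003 -0.0003 -0.003 0 0 0; -0.0003 -0.0003 -0.006 0 0 0; -0.0003 -0.0003 -0.009 0 0 0; -0.0003 -0.0003 -0.012 0 0 0; -0.0003 -0.0003 -0.015 0 0 0; -0.0003 -0.0003 -0.018 0 0 0; -0.0003 -0.0003 -0.02 0 0 0; -0.0003 -0.0003 -0.02 0 0 0",
)

```text
t: 11.55
ee_pos: [523.3, 280.1, 78.5]
orientation: [-1.308, 1.042, -1.042]
ft_force: [-0.4, 0.9, -3.0]
width: 19.7
```

```bash
python3 avg.py;python3 snap.py w6
```

```text
11.95 [523.48602058 280.13626924  78.75667213] [0.03468852 0.02422867 0.05877254] 12.904337815656767 0.0008459482628375674 [ 1.79245303e-01  7.02922718e-04 -2.35476171e+00] [-3.81249641e-05 -9.99999984e-01  1.29790643e-04] 19.914668908704883
11.95 [523.45923401 280.11134348  78.75384059] yaw 12.905923050001974 [-0.e+00 -1.e+00  1.e-04] [-0.54  0.04 -1.5 ] 19.914668908704883 [ 0.471  0.602  1.788 -0.     0.752  0.246]
```

View pics/w6.png

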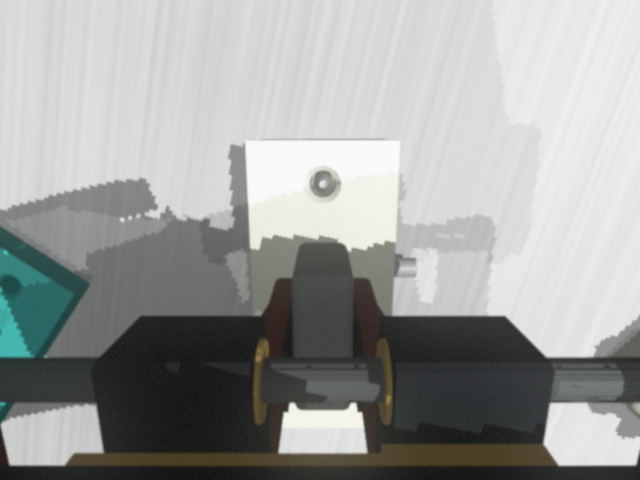

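The dowel sits inside the hole at (323,184) and there is no side force. Now I'll press down.

servo_tool(
  moves="0 0 -0.002 0 0 0; 0 0 -0.004 0 0 0; 0 0 -0.006 0 0 0; 0 0 -0.007 0 0 0; 0 0 -0.008 0 0 0; 0 0 -0.0085 0 0 0; 0 0 -0.0085 0 0 0; 0 0 -0.0085 0 0 0",
)

```text
t: 13.0
ee_pos: [523.6, 280.2, 70.9]
orientation: [-1.307, 1.041, -1.042]
ft_force: [-2.2, -1.3, 8.2]
width: 19.8
```

```bash
python3 avg.py;python3 snap.py w7
```

```text
13.4 [523.57853578 280.19318447  70.87534964] [0.0124673  0.01019481 0.01307621] 12.906213365019099 0.0016667481832072417 [-2.31139586 -1.08042717  8.27733459] [-9.13549653e-05 -9.99999926e-01  3.71682187e-04] 20.34119273475908
13.4 [523.57856058 280.19754583  70.88458294] yaw 12.906973074930036 [-1.e-04 -1.e+00  4.e-04] [-2.16 -1.52  8.09] 20.34119273475908 [ 0.471  0.615  1.789 -0.     0.737  0.246]
```

View pics/w7.png

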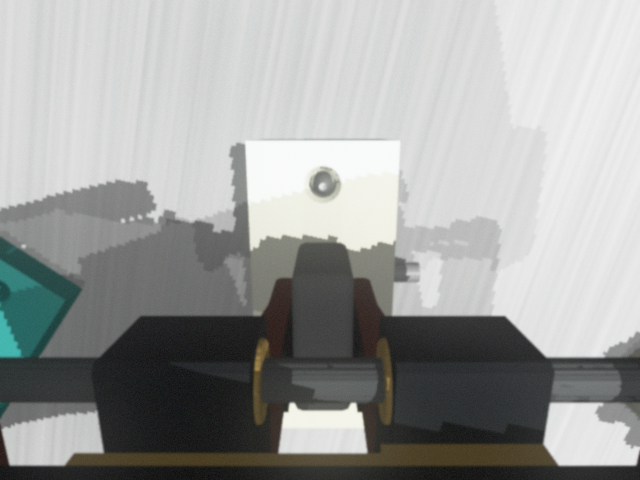

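Net force is now about 10.8 N, which fits the spring near full travel. I'll press a little further to confirm the faces touch.

servo_tool(
  moves="0 0 -0.0005 0 0 0; 0 0 -0.001 0 0 0; 0 0 -0.001 0 0 0; 0 0 -0.001 0 0 0",
)

```text
t: 13.95
ee_pos: [523.6, 280.2, 70.6]
orientation: [-1.307, 1.041, -1.042]
ft_force: [-4.5, -3.0, 15.7]
width: 20.0
```

```bash
python3 avg.py;python3 snap.py w8;python3 - <<'E'
from h import *
from workcell import ctrl
i=dict(np.load("pics/w8.npz"));P=cloud(i,cam(i,i))
q=P[145:240,262:385].reshape(-1,3);q=q[(q[:,2]>30)&(q[:,2]<60)];print("plate top z",np.median(q[:,2]), "slope", np.linalg.lstsq(np.c_[q[:,:2]-q[:,:2].mean(0),np.ones(len(q))],q[:,2],rcond=None)[0])
s=ctrl.get_image("scene"); 
cv2.imwrite("pics/s8.png",cv2.resize(s["pixels"][220:340,390:550,::-1],None,fx=4.5,fy=4.5,interpolation=3))
E
```

```text
14.35 [523.58820525 280.18699382  70.61839294] [0.01603377 0.01686101 0.00977653] 12.904227118443629 0.0014746972208179061 [-4.516164   -2.58715155 15.0670217 ] [-1.20871601e-04 -9.99999897e-01  4.36583415e-04] 19.955908970834177
14.35 [523.60139326 280.17468273  70.62417331] yaw 12.901834730713158 [-1.e-04 -1.e+00  5.e-04] [-5.69 -1.89 13.77] 19.955908970834177 [0.471 0.615 1.789 0.    0.737 0.246]
plate top z 46.17770362846211 slope [ 8.58810722e-04 -1.43892734e-03  4.61120232e+01]
```

View pics/s8.png

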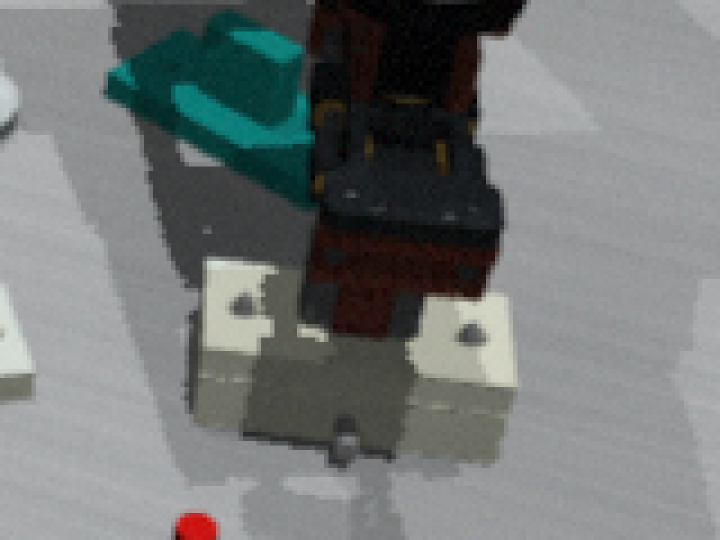

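Both dowels stand through the holes and the halves meet with no visible gap. The plate top is at 46.1 mm (46 expected), it is level, and the push is about 17 N. I'll hand the job in.

```bash
python3 -c "
from workcell import ctrl
print(ctrl.close_job())"
```

```text
the job is handed in; nothing more can be done
None
```

I found the matching long cover, set it on both dowels, pressed it shut, and handed the job in at about 14.4 s with the gripper still holding it down. The hand-in gives no verdict, so these are my own last checks:

| Check | Measured | Expected |
|---|---|---|
| Top of the cover plate | about 46.1 mm | 46 mm when closed |
| Tool height | 70.6 mm | 70.65 mm when closed |
| Tool position (gripping the cover) vs measured lower-half centre | within about 0.3 mm | under 3.5 mm |
| Tool yaw vs lower half | 12.9° vs 12.9–13.0° | within 0.07 rad (about 4°) |
| Tilt of the cover | under 0.002 rad | under 0.06 rad |
| Net push down | about 17 N | above the 11 N of the fully pressed seal |

- **Fit:** the scene picture shows both dowels through the holes and no visible gap between the halves.
- **Seal:** I did not measure its travel directly. The plate height and the push both fit it being pushed fully down.
- **Side force:** about 5 N acted sideways on the wrist during the final press, but the cover did not shift measurably.
- **Disagreement:** the top camera put the lower half about 1.7 mm away from where the wrist camera did. I used the wrist camera, and the dowels went into the holes without side force.
- **Other objects:** I planned the path clear of the other two covers and the bystanders. I felt no contact with them, but did not re-measure where they stand at the end.

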